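# Rock a stuck tube block out of a dry-block heater

## Robot

A 6-joint arm with a two-finger parallel gripper is mounted at the origin on the work surface. World frame = base frame: x ahead of the robot, y to its left, z up, the work surface at z = 0. Lengths are in m, angles in rad, forces in N, time in s.
With the tool pointing down it reaches from about 0.25 to 0.775 m from the base axis. Payload 4 kg.
Tool frame: the origin (TCP) lies at the centre of the arm's flange, where the gripper is bolted on; the fingertips stand 199 mm ahead of it and the grasp point (between the pads) lies 180 mm ahead of it; z points along the fingers, y is the line along which they close (so a half turn about z gives the same grasp; the last joint's range is limited). The gripper opens to 94 mm and grips with 3 to 60 N. Pads are 16 mm wide; open, the fingers measure 119 mm over their backs; the gripper's body (75 mm by 177 mm) begins 78 mm behind the grasp point.
Start: joints at [1.04, 0.087, 1.371, -0, 1.684, -0.103], TCP at [0.228, 0.5, 0.405] pointing down, gripper open.
Joint ranges: [-3.1, 3.1], [-0.76, 2.03], [0.27, 2.55], [-1.08, 4.22], [0.17, 2.65], [-2.57, 2.57]. Speed limits (rad/s): [2.79, 2.79, 3.14, 3.14, 3.14, 3.14].

## Interface

Orientations are given as a unit quaternion [w, x, y, z].
In Python, from bench import bot gives the robot as it stands.
- The arm moves only by the tool move_arm, never from a script. Its argument "plan" is a list of rows, each an object of numbers: "x", "y", "z": the shift along the tool's x, y, z in m; "yaw": the turn about the tool's z in rad; "grip": the opening, from 0 (shut) to 1 (fully open). In form: [{"x": .., "y": .., "z": .., "yaw": .., "grip": ..}, ...]. A call has 1 to 20 rows; each row shifts and turns the commanded pose from where the row before left it, along the tool's axes as they then stand; what a row does not reach is not made up. A row lasts 1/8 s, in which the tool goes at most 62.5 mm and 10.7 degrees, less where a joint would pass 70% of its speed; a pose out of reach is approached as far as the arm can. A call is refused whole if a number of a shift passes 0.0625 or a number of a turn 0.188, either way. A call with a gripper value outside its range is refused whole. The fingers move at their own pace and stop on an object; "newtons" is the grip in N (left out, the last holds). Time passes only in rows, so rows that do not move let the fingers close. It gives the time, the measured TCP pose, the force, the opening and the grip force at its end, in the units of the state.
- bot.get_obs(): the state, without advancing time (a new reading comes with each control period).
- bot.camera(name): name is "side" or "top"; returns a dict with "frame" (420x560x3 uint8, blue, green, red), "range_z" (420x560 float32, m along the optical axis (not along the pixel's ray), 0 where there is no reading), "fx", "fy", "cx", "cy" (pixels), "world_to_cam" (4x4, takes a point from world to camera coordinates). Camera axes: x right, y down, z forward; pixel columns grow to the right and rows downward; lengths in m; the calibration is good to about 2 mm. A picture is of the moment at which its call begins.
- bot.sign_off(): hands the job in; it is judged then, once.
Trained networks look in the newest picture that a camera, given by its name, has taken for a name from the list of things; names that differ only in an ending like _2 or _b are one class to them, and where a whole thing is asked for, a point or a joint stands for the part that bears it (a point fixed in the world has none). Each returns a list of dicts, best first, with "confidence" (0 to 1); they miss things now and then, are a little off and sometimes report something else, mostly with a low value. They report only what shows in the picture. A call takes as long as a camera call. They do not tell look-alikes from the thing itself.
- bot.find_in(camera, thing): "at" ([x, y, z] in m, in world coordinates, good to about 4 mm: the middle of the surface that is visible of it).
- bot.landmark_of(camera, thing): "at" ([x, y, z] in m, in world coordinates, good to about 4 mm: a listed point, or the origin of a listed thing).
The state is a dict: "time": time; "joint_positions": joint angles; "joint_vel": joint speeds; "effort": joint torques, N m; "eef_pos": TCP position; "tool_rot": TCP orientation; "ft_force": force on the tool from outside, world axes, zero at the start; "ft_torque": the same for the moment, N m; "opening": opening from 0.0 (shut) to 1.0 (fully open); "grasp_force": force on a finger pad.
Only numpy, scipy, OpenCV 4.12 (cv2) and the standard library are available. Lean on these libraries where they do the work, as an engineer would, in place of code of your own. Each camera call takes 0.05 s, during which the arm holds its last target. There are 200 camera calls.

## Task

Lift the clear blue cover off the block heater and set it, rim down and without dropping it, into the pocket of the orange-rimmed tray, and let go of it. Then take the tube block by its red handle and, while it is still in the heater's well, rock it from side to side by 5 degrees or more each way, first its left end up and then its right end up (left as the robot sees it), until the spring cheeks let it go. Finish still holding the block in the gripper, level and still, a centimetre or two clear above the heater's top and over its well, and leave the other things on the bench where they stand.

Things in the scene. Friction and masses are not known exactly. Their poses are not given: they have to be found in the camera images.
- heater: white dry-block heater fixed to the bench, 180 mm (x) by 136 mm (y) by 75 mm high, blue control panel facing the robot (-x). Origin: on the bench under the centre of its well; the body reaches from -110 to +70 mm in x and +-68 mm in y. z up; +y is its left end as the robot sees it
- well (a point): centre of the floor of the heater's open well, 53 mm above the bench; axes as the heater. The well is 47 mm (x) by 94 mm (y), 22 mm deep (its top is the heater's top, 75 mm)
- cheek_left (a point): inner face of the brass spring cheek at the well's +y end, 7 mm above the well's floor; its twin is at the -y end. Each is 36 mm long, reaches from 2 to 12 mm above the floor and presses the block's end face with about 15 N: a straight pull meets about 30 N of friction, one end alone half of that. An end is free once its lower edge is over 12 mm above the floor
- block: aluminium tube block, 44 mm (x) by 70 mm (y) by 40 mm high, two rows of dark holes, red handle on top; about 0.3 kg. Origin: centre of its underside. Starts on the well's floor under the cover, axes parallel to the heater's, 1.5 mm of play at each x side, cheeks on its y ends; its top is then 18 mm above the heater's. Rocking is turning about its x axis
- block_bottom (a point): centre of the block's underside, axes as the block (z up, y towards its left end)
- block_handle (a point): centre of the red handle, an upright bar 14 mm (x) by 24 mm (y) by 30 mm high in the middle of the block's top, 55 mm above the block's underside (foot 40 mm, top 70 mm above it); can be gripped across x or across y
- cover: clear blue cover, a box open below, 66 mm (x) by 110 mm (y) by 60 mm high, walls 3 mm, solid blue grip ridge on top; 0.12 kg. Origin: centre of its rim (lower edge). Starts rim down on the heater's top, over the block, its ridge along the heater's y (within 3 degrees). It must rise at least 55 mm to clear the block's handle
- cover_ridge (a point): centre of the cover's grip ridge, 14 mm (x) by 60 mm (y) by 24 mm high, 72 mm above the cover's rim and 12 mm above its flat top; axes as the cover; grip it across x
- tray: shallow grey parking tray with an orange rim, fixed to the bench, 88 mm (x) by 132 mm (y), rim 12 mm high; pocket 76 by 120 mm, its floor 3 mm above the bench. Origin: centre of its underside. The cover fits with its long side along the tray's y, either way round, 5 mm of play at each side
- jar: the small amber jar, 38 mm across, 55 mm high; a bystander to be left alone. Origin: centre of its underside
- orange_tips: the orange tip box, 80 by 115 mm, 53 mm high with its white tips; a bystander to be left alone. Origin: centre of its underside
- blue_tips: the lidded blue tip box, 80 by 115 mm, 75 mm high; a bystander to be left alone. Origin: centre of its underside
- reagent: the red bottle, 60 mm across, 130 mm high; a bystander to be left alone. Origin: centre of its underside
- tub: the white tub, 68 mm across, 100 mm high; a bystander to be left alone. Origin: centre of its underside
- pipette: the pipette, black, lying, about 240 mm long and 22 mm high; a bystander to be left alone. Origin: middle of the underside of its black grip, long axis x
Not all that is in view belongs to the job. Leave any yellow look-alike of the cover alone.

How it is judged:
On the way, in this order (a step that is already met when the one before it is completed fails the run):
1. the cover stands rim down in the tray's pocket, let go (horizontal distance between cover_ridge and tray below 0.015 m and z of cover_ridge in the frame of tray between 0.07 and 0.08 m and angle between cover_ridge's own z axis and vertical below 0.08 rad and contact force between the fingers and cover below 0.1 N and linear speed of cover below 0.02 m/s), for 0.2 s.
2. the block, still in the well, is rocked with its left (+y) end up by more than 4 degrees (z of block_bottom in the frame of heater below 0.071 m and angle between block_bottom's own y axis and vertical below 1.5008 rad), for 0.05 s.
3. the block, still in the well, is rocked with its right (-y) end up by more than 4 degrees (z of block_bottom in the frame of heater below 0.071 m and angle between block_bottom's own y axis and vertical above 1.6408 rad), for 0.05 s.
At the end, for the whole second after the job is handed in: Gripper holds the block: underside 3 to 40 mm above the heater's top, within 30 mm of the well's centre, level within 8 degrees, still, touching neither heater nor cover; the cover stands rim down in the tray, centred within 15 mm, upright within 4.5 degrees, untouched by the fingers (horizontal distance between cover_ridge and tray below 0.015 m and z of cover_ridge in the frame of tray between 0.07 and 0.08 m and angle between cover_ridge's own z axis and vertical below 0.08 rad and contact force between each of the fingers, block and cover below 0.1 N and z of block_bottom in the frame of heater between 0.078 and 0.115 m and horizontal distance between block_bottom and heater below 0.03 m and angle between block_bottom's own z axis and vertical below 0.15 rad and contact force between the fingers and block above 1 N and contact force between block and heater below 0.1 N and linear speed of block below 0.03 m/s); the arm keeps its last pose, push and grip.
It fails at once if the cover is dropped (falls free faster than 0.6 m/s) (contact force between the fingers and cover below 0.1 N and linear speed of cover above 0.6 m/s).
It fails at once if a bystander (jar, tip boxes, bottle, tub or pipette) is moved more than 30 mm (distance of any of jar, orange_tips, blue_tips, reagent, tub, pipette from where it was at the start of the episode above 0.03 m).
It also fails if it takes over 58 s, if anything falls off the work surface, if the arm or the gripper's body presses on something with over 40 N, if the wrist force passes 120 N, or if a joint passes its speed limit or range.

## Working session

There is one attempt and no reset: what is moved stays moved. The work goes in short steps, Python scripts to look and compute and a tool call to move; the robot and the scene stay as the last step left them, time stands still between calls to the robot, and variables do not carry over. Pictures are saved under pics/ and viewed, at most 10 in all, crops included, and the job is handed in when it is done.

Besides the shell and the picture viewer there is one more tool, called after "Call:" as name(argument=value, ...), one argument or row to a line, values as JSON. move_arm: Moves the arm, as the interface text tells. Its arguments: {"type":"object","properties":{"plan":{"type":"array","items":{"type":"object","properties":{"x":{"type":"number"},"y":{"type":"number"},"z":{"type":"number"},"yaw":{"type":"number"},"grip":{"type":"number"}}}},"newtons":{"type":"number"}},"required":["plan"]}

```bash
mkdir -p pics; cat > h.py <<'E'
import numpy as np, cv2
from bench import bot
def save(c,fn):
    d=bot.camera(c); cv2.imwrite('pics/'+fn,d['frame']); return d
def cloud(d):
    z=d['range_z']; v,u=np.mgrid[:z.shape[0],:z.shape[1]]
    P=np.stack([(u-d['cx'])/d['fx']*z,(v-d['cy'])/d['fy']*z,z],-1)
    T=np.linalg.inv(d['world_to_cam']); W=P@T[:3,:3].T+T[:3,3]; W[z==0]=np.nan; return W
def show(c,names,f='landmark_of'):
    for n in names:
        print(c,n,[(np.round(r['at'],4).tolist(),round(r['confidence'],2)) for r in getattr(bot,f)(c,n)[:3]])
E
python3 - <<'E'
from h import *
for c in('top','side'):
    d=save(c,c+'1.png'); np.save(c+'1.npy',cloud(d)); 
    show(c,['heater','well','cheek_left','cover','cover_ridge','tray','block','jar','orange_tips','blue_tips','reagent','tub','pipette'])
o=bot.get_obs(); print(o['time'],o['eef_pos'],o['tool_rot'],o['opening'])
E
```

```text
top heater [([0.5615, -0.1615, 0.0003], 0.64), ([0.7343, 0.0141, 0.0014], 0.63)]
top well [([0.5567, -0.1621, 0.0518], 0.84)]
top cheek_left []
top cover [([0.5656, -0.1631, 0.0761], 0.83), ([0.3274, -0.1638, -0.0015], 0.62)]
top cover_ridge [([0.3331, -0.1639, 0.0752], 0.9), ([0.5632, -0.1625, 0.1481], 0.61)]
top tray []
top block []
top jar [([0.5167, 0.0075, 0.0006], 0.56)]
top orange_tips [([0.7354, 0.0096, 0.0004], 0.67)]
top blue_tips [([0.506, -0.4201, 0.0015], 0.75), ([0.5605, -0.1634, 0.0517], 0.64)]
top reagent [([0.6612, 0.4059, 0.0001], 0.76)]
top tub [([0.6333, -0.3896, 0.003], 0.61)]
top pipette [([0.4274, 0.4123, -0.0003], 0.63)]
side heater [([0.5647, -0.1644, 0.0035], 0.59), ([0.6353, -0.3946, -0.0001], 0.26)]
side well []
side cheek_left []
side cover [([0.5615, -0.1621, 0.0763], 0.89)]
side cover_ridge [([0.3315, -0.1628, 0.0749], 0.82), ([0.5651, -0.1645, 0.1462], 0.66)]
side tray [([0.5162, 0.1584, 0.0002], 0.89)]
side block [([0.5649, -0.1651, 0.0558], 0.23)]
side jar [([0.5168, 0.0017, 0.0012], 0.71)]
side orange_tips [([0.5162, 0.1575, -0.0006], 0.68), ([0.5122, -0.4204, -0.0003], 0.29)]
side blue_tips [([0.515, -0.4201, 0.0036], 0.76), ([0.5629, -0.1611, 0.1453], 0.61)]
side reagent [([0.6646, 0.3998, -0.0029], 0.96)]
side tub [([0.6327, -0.3935, 0.0011], 0.55)]
side pipette [([0.4292, 0.4135, 0.0017], 0.97)]
1.4 [0.22819155 0.50041651 0.40470991] [7.17754845e-06 2.12300573e-01 9.77204413e-01 3.99284403e-05] 1.001734525442945
```

View pics/top1.png

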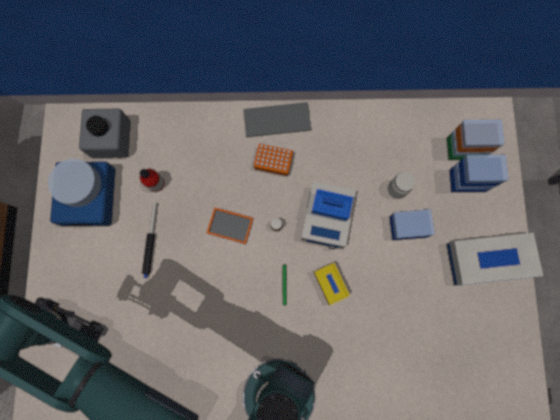

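View pics/side1.png

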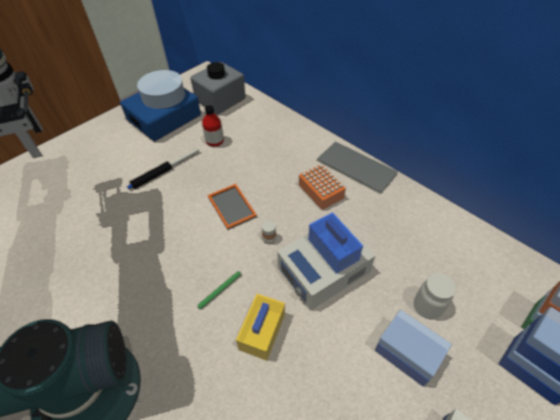

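The pictures show the heater with the blue cover (top px 331,210), the orange-rimmed tray (230,226) with the jar beside it (277,224), and the yellow look-alike at (332,283). The heater and tray are turned by roughly 10°. Next I'll measure the yaws from the depth clouds.

```bash
python3 - <<'E'
from h import *
def rect(n,P,lo,hi,m=None):
    z=P[...,2]
    m0=(z>lo)&(z<hi) if m is None else (z>lo)&(z<hi)&m
    q=P[m0][:,:2].astype(np.float32)
    q=q[(np.abs(q-np.median(q,0))<.12).all(1)]
    c,s,a=cv2.minAreaRect(q*1000); print(n,len(q),np.round(c,1),np.round(s,1),round(a,1),'mean',np.round(q.mean(0)*1000,1),'z',round(float(np.median(P[m0][:,2])),4))
for c in('top','side'):
    P=np.load(c+'1.npy'); im=cv2.imread(f'pics/{c}1.png'); hsv=cv2.cvtColor(im,cv2.COLOR_BGR2HSV)
    near=lambda x,y,r:(np.hypot(P[...,0]-x,P[...,1]-y)<r)
    print(c)
    rect('heater',P,.068,.081,near(.55,-.163,.14)); rect('covertop',P,.126,.142,near(.563,-.163,.09)); rect('ridge',P,.150,.165,near(.563,-.163,.09))
    h=hsv[...,0]; org=(h<16)&(hsv[...,1]>120)
    rect('tray',P,.004,.02,near(.516,.158,.1)&org)
    rect('trayfloor',P,-.005,.008,near(.516,.158,.055)&(hsv[...,1]<60))
E
```

```text
top
heater 1496 [ 541.3 -157.8] [136.2 181.7] 77.8 mean [ 517.9 -151.8] z 0.074
covertop 721 [ 559.7 -163.2] [110.1  67.5] 76.1 mean [ 558.  -162.7] z 0.1339
ridge 110 [ 559.4 -162.9] [59.7 15.3] 75.3 mean [ 559. -163.] z 0.1577
tray 236 [518.1 154.2] [131.1  87.6] 74.1 mean [520.1 153.4] z 0.0109
trayfloor 710 [516.1 157.3] [106.1 106.4] 29.5 mean [516.  157.8] z 0.0017
side
heater 2273 [ 542.8 -159.9] [138.  180.6] 77.6 mean [ 504.8 -163.7] z 0.0748
covertop 1110 [ 561.6 -166. ] [111.8  68.3] 75.6 mean [ 556.2 -170.9] z 0.1346
ridge 198 [ 561.9 -166.4] [59.8 15.6] 75.9 mean [ 560.  -167.6] z 0.1582
tray 338 [519.4 152.1] [134.4  87.4] 73.4 mean [517.4 150.2] z 0.0112
trayfloor 779 [514.4 159.3] [109.2 104.7] 51.8 mean [515.1 157.3] z 0.0026
```

Heater origin is about (0.5615,-0.163) with yaw -12.2°. The cover ridge is at (0.5605,-0.1645) with yaw -14.3°, and the tray is near (0.5185,0.154) with yaw about -16.2°. Sizes match the listed ones. I'll turn +1.392 rad about the tool's z, then go above the ridge.

Call:
move_arm(
  plan=[
    {"yaw":0.174,"grip":0.45},
    {"yaw":0.174,"grip":0.45},
    {"yaw":0.174,"grip":0.45},
    {"yaw":0.174,"grip":0.45},
    {"yaw":0.174,"grip":0.45},
    {"yaw":0.174,"grip":0.45},
    {"yaw":0.174,"grip":0.45},
    {"yaw":0.174,"grip":0.45},
    {"x":-0.0469,"y":0.0405,"z":0.0,"grip":0.45},
    {"x":-0.0469,"y":0.0405,"z":0.0,"grip":0.45},
    {"x":-0.0469,"y":0.0405,"z":0.0,"grip":0.45},
    {"x":-0.0469,"y":0.0405,"z":0.0,"grip":0.45},
    {"x":-0.0469,"y":0.0405,"z":0.0,"grip":0.45},
    {"x":-0.0469,"y":0.0405,"z":0.0,"grip":0.45},
    {"x":-0.0469,"y":0.0405,"z":0.0,"grip":0.45},
    {"x":-0.0469,"y":0.0405,"z":0.0,"grip":0.45},
    {"x":-0.0469,"y":0.0405,"z":0.0,"grip":0.45},
    {"x":-0.0469,"y":0.0405,"z":0.0,"grip":0.45},
    {"x":-0.0469,"y":0.0405,"z":0.0,"grip":0.45},
    {"x":-0.0469,"y":0.0405,"z":0.0,"grip":0.45},
  ],
)

```text
schema error: expected keys x, y, z, yaw, grip
```

Call:
move_arm(
  plan=[
    {"x":0,"y":0,"z":0,"yaw":0.174,"grip":0.45},
    {"x":0,"y":0,"z":0,"yaw":0.174,"grip":0.45},
    {"x":0,"y":0,"z":0,"yaw":0.174,"grip":0.45},
    {"x":0,"y":0,"z":0,"yaw":0.174,"grip":0.45},
    {"x":0,"y":0,"z":0,"yaw":0.174,"grip":0.45},
    {"x":0,"y":0,"z":0,"yaw":0.174,"grip":0.45},
    {"x":0,"y":0,"z":0,"yaw":0.174,"grip":0.45},
    {"x":0,"y":0,"z":0,"yaw":0.174,"grip":0.45},
    {"x":-0.0469,"y":0.0405,"z":0,"yaw":0,"grip":0.45},
    {"x":-0.0469,"y":0.0405,"z":0,"yaw":0,"grip":0.45},
    {"x":-0.0469,"y":0.0405,"z":0,"yaw":0,"grip":0.45},
    {"x":-0.0469,"y":0.0405,"z":0,"yaw":0,"grip":0.45},
    {"x":-0.0469,"y":0.0405,"z":0,"yaw":0,"grip":0.45},
    {"x":-0.0469,"y":0.0405,"z":0,"yaw":0,"grip":0.45},
    {"x":-0.0469,"y":0.0405,"z":0,"yaw":0,"grip":0.45},
    {"x":-0.0469,"y":0.0405,"z":0,"yaw":0,"grip":0.45},
    {"x":-0.0469,"y":0.0405,"z":0,"yaw":0,"grip":0.45},
    {"x":-0.0469,"y":0.0405,"z":0,"yaw":0,"grip":0.45},
    {"x":-0.0469,"y":0.0405,"z":0,"yaw":0,"grip":0.45},
    {"x":-0.0469,"y":0.0405,"z":0,"yaw":0,"grip":0.45},
  ],
)

```text
time: 3.9
eef_pos: [0.5611, -0.1668, 0.4048]
tool_rot: [0.0, 0.79, 0.614, 0.0]
ft_force: [1.3, 0.4, 0.8]
opening: 0.452
grasp_force: 0.0
```

Call:
move_arm(
  plan=[
    {"x":0.002,"y":0,"z":0.025,"yaw":0,"grip":0.45},
    {"x":0,"y":0,"z":0.02,"yaw":0,"grip":0.45},
    {"x":0,"y":0,"z":0.015,"yaw":0,"grip":0.45},
    {"x":0,"y":0,"z":0.008,"yaw":0,"grip":0.45},
    {"x":0,"y":0,"z":0,"yaw":0,"grip":0.45},
  ],
)

```text
time: 4.53
eef_pos: [0.5609, -0.1626, 0.3364]
tool_rot: [-0.0, 0.789, 0.614, -0.0]
ft_force: [0.4, 0.5, 0.4]
opening: 0.451
grasp_force: 0.0
```

Call:
move_arm(
  plan=[
    {"x":0,"y":0,"z":0,"yaw":0,"grip":0.0},
    {"x":0,"y":0,"z":0,"yaw":0,"grip":0.0},
    {"x":0,"y":0,"z":0,"yaw":0,"grip":0.0},
    {"x":0,"y":0,"z":0,"yaw":0,"grip":0.0},
  ],
  newtons=20,
)

```text
time: 5.03
eef_pos: [0.5611, -0.1628, 0.3372]
tool_rot: [0.0, 0.789, 0.614, 0.0]
ft_force: [0.3, 0.3, 0.8]
opening: 0.146
grasp_force: 20.0
```

Call:
move_arm(
  plan=[
    {"x":0,"y":0,"z":-0.006,"yaw":0,"grip":0.0},
    {"x":0,"y":0,"z":-0.012,"yaw":0,"grip":0.0},
    {"x":0,"y":0,"z":-0.018,"yaw":0,"grip":0.0},
    {"x":0,"y":0,"z":-0.02,"yaw":0,"grip":0.0},
    {"x":0,"y":0,"z":-0.018,"yaw":0,"grip":0.0},
    {"x":0,"y":0,"z":-0.006,"yaw":0,"grip":0.0},
    {"x":0,"y":0,"z":0,"yaw":0,"grip":0.0},
    {"x":0.0186,"y":-0.0075,"z":0,"yaw":0,"grip":0.0},
    {"x":0.0373,"y":-0.0149,"z":0,"yaw":0,"grip":0.0},
    {"x":0.0373,"y":-0.0149,"z":0,"yaw":0,"grip":0.0},
    {"x":0.0373,"y":-0.0149,"z":0,"yaw":0,"grip":0.0},
    {"x":0.0373,"y":-0.0149,"z":0,"yaw":0,"grip":0.0},
    {"x":0.0373,"y":-0.0149,"z":0,"yaw":0,"grip":0.0},
    {"x":0.0373,"y":-0.0149,"z":0,"yaw":0,"grip":0.0},
    {"x":0.0373,"y":-0.0149,"z":0,"yaw":0,"grip":0.0},
    {"x":0.0186,"y":-0.0075,"z":0,"yaw":0,"grip":0.0},
    {"x":0,"y":0,"z":0,"yaw":0.031,"grip":0.0},
    {"x":0,"y":0,"z":0,"yaw":0,"grip":0.0},
    {"x":0,"y":0,"z":0,"yaw":0,"grip":0.0},
  ],
)

```text
time: 7.4
eef_pos: [0.5192, 0.1545, 0.4166]
tool_rot: [0.0, 0.799, 0.601, -0.0]
ft_force: [-0.4, -0.3, -1.0]
opening: 0.151
grasp_force: 20.0
```

```bash
python3 - <<'E'
from h import *
for c in('side','top'):
    d=save(c,c+'2.png'); P=cloud(d); np.save(c+'2.npy',P)
    show(c,['cover_ridge','tray','well','block_handle','block_bottom','cheek_left','heater','block'])
    hsv=cv2.cvtColor(d['frame'],cv2.COLOR_BGR2HSV); z=P[...,2]
    m=(z>.19)&(z<.225)&(np.hypot(P[...,0]-.518,P[...,1]-.154)<.09)&(abs(hsv[...,0].astype(int)-112)<14)&(hsv[...,1]>110)
    q=P[m]; print(c,len(q),np.round(q.mean(0),4) if len(q) else '', cv2.minAreaRect((q[:,:2]*1000).astype(np.float32)) if len(q)>5 else '')
    m=(z>.068)&(z<.081)&(np.hypot(P[...,0]-.55,P[...,1]+.163)<.14); q=P[m][:,:2]; print('heater',cv2.minAreaRect((q*1000).astype(np.float32)))
    for lo,hi in((.088,.098),(.118,.128)):
        m=(z>lo)&(z<hi)&(np.hypot(P[...,0]-.56,P[...,1]+.163)<.06); q=P[m]; print(lo,len(q),q.mean(0),cv2.minAreaRect((q[:,:2]*1000).astype(np.float32)))
a=[cv2.imread(f'pics/{c}2.png') for c in('side','top')]
cv2.imwrite('pics/s2.png',np.hstack([cv2.resize(a[0][150:350,170:420],(400,320),interpolation=2),cv2.resize(a[1][120:320,170:420],(400,320),interpolation=2)]))
E
```

```text
side cover_ridge [([0.5213, 0.1545, 0.2261], 0.82), ([0.331, -0.1651, 0.0728], 0.63)]
side tray [([0.5164, 0.1578, -0.0007], 0.75)]
side well [([0.5688, -0.1631, 0.0544], 0.84)]
side block_handle [([0.561, -0.1605, 0.1055], 0.66)]
side block_bottom [([0.5621, -0.1585, 0.0558], 0.95)]
side cheek_left []
side heater [([0.5645, -0.1677, 0.0036], 0.68), ([0.5626, -0.1648, 0.1039], 0.22)]
side block [([0.561, -0.1672, 0.0571], 0.76)]
side 844 [0.5059 0.1316 0.2103] ((517.7265625, 150.26234436035156), (114.63306427001953, 64.55084228515625), 74.75912475585938)
heater ((544.0703125, -160.21725463867188), (137.9178924560547, 181.98233032226562), 77.7826919555664)
0.088 411 [ 0.55812498 -0.16815924  0.09279258] ((562.8909301757812, -164.3445587158203), (72.5279769897461, 44.83429718017578), 78.46534729003906)
0.118 66 [ 0.56171444 -0.16542487  0.12202031] ((562.5516357421875, -165.46646118164062), (23.9547061920166, 14.187143325805664), 79.29216766357422)
top cover_ridge [([0.5206, 0.1569, 0.2272], 0.84), ([0.329, -0.1661, 0.0765], 0.64)]
top tray [([0.5178, 0.1507, 0.0011], 0.72)]
top well [
[... 157 characters left out ...]
[0.5682, -0.1289, 0.0587], 0.57), ([0.5626, -0.1623, 0.0551], 0.42)]
top heater [([0.5632, -0.1634, -0.0003], 0.64)]
top block [([0.5644, -0.1656, 0.0563], 0.55)]
top 253 [0.5101 0.114  0.2119] ((509.3989562988281, 127.377685546875), (53.92749786376953, 67.07472229003906), 73.82482147216797)
heater ((541.3841552734375, -157.7053985595703), (135.94717407226562, 181.52752685546875), 77.80997467041016)
0.088 260 [ 0.55916611 -0.16134113  0.09243738] ((560.63623046875, -161.5709228515625), (70.2575912475586, 45.528873443603516), 77.02806854248047)
0.118 36 [ 0.56043974 -0.16179177  0.12203912] ((560.7010498046875, -162.15077209472656), (21.706600189208984, 15.278111457824707), 83.70235443115234)
```

View pics/s2.png

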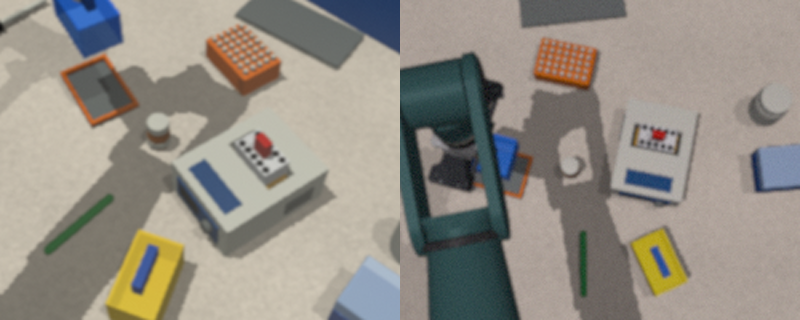

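The blue cover is held over the orange tray (left half 88,20 above 98,88) and the block with its red handle is bare in the heater (263,145). Same-camera offset asks for about +2 mm x and +1 mm y (tool axes). I'll lower it to just above the pocket.

Call:
move_arm(
  plan=[
    {"x":0.002,"y":0.001,"z":0.012,"yaw":0,"grip":0.0},
    {"x":0,"y":0,"z":0.025,"yaw":0,"grip":0.0},
    {"x":0,"y":0,"z":0.03,"yaw":0,"grip":0.0},
    {"x":0,"y":0,"z":0.03,"yaw":0,"grip":0.0},
    {"x":0,"y":0,"z":0.02,"yaw":0,"grip":0.0},
    {"x":0,"y":0,"z":0.01,"yaw":0,"grip":0.0},
    {"x":0,"y":0,"z":0.007,"yaw":0,"grip":0.0},
    {"x":0,"y":0,"z":0,"yaw":0,"grip":0.0},
  ],
)

```text
time: 9.3
eef_pos: [0.5204, 0.1574, 0.2826]
tool_rot: [-0.0, 0.799, 0.602, 0.0]
ft_force: [0.2, -0.5, -0.7]
opening: 0.149
grasp_force: 20.0
```

```bash
python3 - <<'E'
from h import *
d=save('side','side3.png'); cv2.imwrite('pics/s3.png',cv2.resize(d['frame'][140:260,170:310],(700,600),interpolation=2))
P=cloud(d); z=P[...,2]; hsv=cv2.cvtColor(d['frame'],cv2.COLOR_BGR2HSV)
near=np.hypot(P[...,0]-.518,P[...,1]-.154)<.1; h=hsv[...,0].astype(int)
m=near&(z>.075)&(z<.092)&(abs(h-112)<14); print('top',m.sum(),cv2.minAreaRect((P[m][:,:2]*1000).astype(np.float32)),np.median(P[m][:,2]))
m=near&(z>.004)&(z<.02)&(h<16)&(hsv[...,1]>120); print('tray',m.sum(),cv2.minAreaRect((P[m][:,:2]*1000).astype(np.float32)))
print(bot.get_obs()['eef_pos'],bot.get_obs()['ft_force'])
E
```

```text
top 568 ((521.1138305664062, 153.34332275390625), (112.39925384521484, 66.81928253173828), 74.19519805908203) 0.08034022466158408
tray 205 ((518.298095703125, 151.52169799804688), (134.91357421875, 86.34117889404297), 74.24495697021484)
[0.52060322 0.15735795 0.28320923] [-0.7815189   0.34786403 -0.57573575]
```

View pics/s3.png

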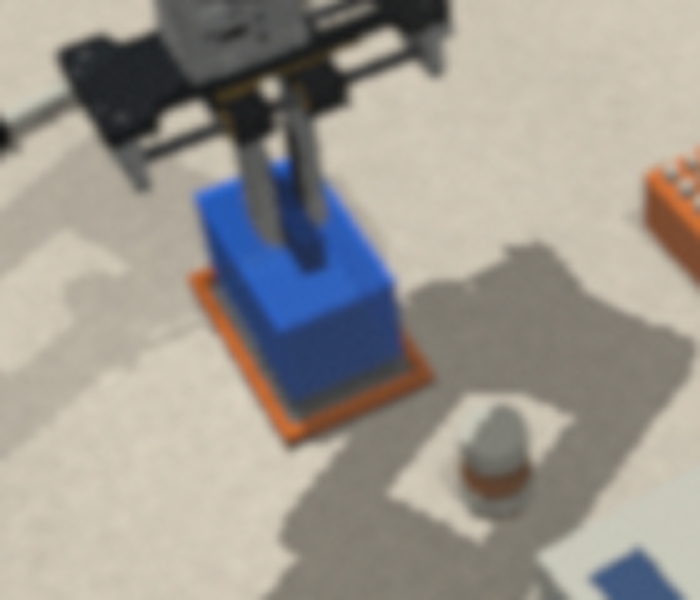

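The cover hovers about 18 mm over the pocket, aligned with the orange rim (rim corner px 290,440), but a couple of mm too far in both axes. I'll correct back slightly and lower slowly.

Call:
move_arm(
  plan=[
    {"x":-0.002,"y":-0.0015,"z":0,"yaw":0,"grip":0.0},
    {"x":0,"y":0,"z":0.006,"yaw":0,"grip":0.0},
    {"x":0,"y":0,"z":0.006,"yaw":0,"grip":0.0},
    {"x":0,"y":0,"z":0.003,"yaw":0,"grip":0.0},
    {"x":0,"y":0,"z":0,"yaw":0,"grip":0.0},
  ],
)

```text
time: 9.98
eef_pos: [0.5183, 0.1558, 0.2671]
tool_rot: [-0.0, 0.799, 0.602, -0.0]
ft_force: [-0.2, -0.8, -1.4]
opening: 0.146
grasp_force: 20.0
```

Call:
move_arm(
  plan=[
    {"x":0,"y":0,"z":0.001,"yaw":0,"grip":0.0},
    {"x":0,"y":0,"z":0.001,"yaw":0,"grip":0.0},
    {"x":0,"y":0,"z":0,"yaw":0,"grip":0.0},
  ],
)

```text
time: 10.35
eef_pos: [0.5184, 0.1558, 0.2657]
tool_rot: [-0.0, 0.799, 0.602, 0.0]
ft_force: [0.3, -0.1, -0.8]
opening: 0.15
grasp_force: 20.0
```

Call:
move_arm(
  plan=[
    {"x":0,"y":0,"z":0.001,"yaw":0,"grip":0.0},
    {"x":0,"y":0,"z":0.0005,"yaw":0,"grip":0.0},
    {"x":0,"y":0,"z":0,"yaw":0,"grip":0.0},
  ],
)

```text
time: 10.72
eef_pos: [0.5185, 0.1558, 0.2651]
tool_rot: [0.0, 0.799, 0.602, 0.0]
ft_force: [-1.5, -0.1, 5.2]
opening: 0.145
grasp_force: 20.0
```

Call:
move_arm(
  plan=[
    {"x":0,"y":0,"z":0,"yaw":0,"grip":0.4},
    {"x":0,"y":0,"z":0,"yaw":0,"grip":0.4},
    {"x":0,"y":0,"z":0,"yaw":0,"grip":0.4},
    {"x":0,"y":0,"z":-0.01,"yaw":0,"grip":0.4},
    {"x":0,"y":0,"z":-0.03,"yaw":0,"grip":0.4},
    {"x":0,"y":0,"z":-0.04,"yaw":0,"grip":0.4},
    {"x":0,"y":0,"z":-0.04,"yaw":0,"grip":0.4},
    {"x":0,"y":0,"z":0,"yaw":0,"grip":0.4},
  ],
)

```text
time: 11.72
eef_pos: [0.5189, 0.1559, 0.3894]
tool_rot: [0.002, 0.799, 0.602, 0.004]
ft_force: [-0.3, 0.2, -0.2]
opening: 0.398
grasp_force: 0.0
```

```bash
python3 - <<'E'
from h import *
d=save('side','side4.png'); P=cloud(d); z=P[...,2]; hsv=cv2.cvtColor(d['frame'],cv2.COLOR_BGR2HSV)
near=np.hypot(P[...,0]-.518,P[...,1]-.154)<.1; h=hsv[...,0].astype(int)
for lo,hi in((.055,.07),(.08,.093)):
    m=near&(z>lo)&(z<hi)&(abs(h-112)<14); print('top',m.sum(),cv2.minAreaRect((P[m][:,:2]*1000).astype(np.float32)),np.median(P[m][:,2]))
m=near&(z>.004)&(z<.02)&(h<16)&(hsv[...,1]>120); print('tray',m.sum(),cv2.minAreaRect((P[m][:,:2]*1000).astype(np.float32)))
show('side',['cover_ridge','tray'])
E
```

```text
top 696 ((519.4783325195312, 153.20074462890625), (115.1387710571289, 66.6328125), 73.7359848022461) 0.06271101115369437
top 109 ((518.8060913085938, 152.41307067871094), (61.98543167114258, 13.968687057495117), 73.95733642578125) 0.08628640275643229
tray 189 ((518.0850219726562, 151.85789489746094), (133.07867431640625, 85.05050659179688), 74.31029510498047)
side cover_ridge [([0.3293, -0.1615, 0.0738], 0.72), ([0.5209, 0.1546, 0.0751], 0.59), ([0.6641, 0.4022, -0.0017], 0.53)]
side tray [([0.5148, 0.155, -0.0013], 0.51)]
```

Cover sits in the pocket within about 1 mm, at the right height (ridge top 0.087 m). Next is the block handle.

Call:
move_arm(
  plan=[
    {"x":0,"y":0,"z":0,"yaw":-0.066,"grip":0.4},
    {"x":-0.02,"y":0.0072,"z":0,"yaw":0,"grip":0.4},
    {"x":-0.0379,"y":0.01365,"z":0,"yaw":0,"grip":0.4},
    {"x":-0.0379,"y":0.01365,"z":0,"yaw":0,"grip":0.4},
    {"x":-0.0379,"y":0.01365,"z":0,"yaw":0,"grip":0.4},
    {"x":-0.0379,"y":0.01365,"z":0,"yaw":0,"grip":0.4},
    {"x":-0.0379,"y":0.01365,"z":0,"yaw":0,"grip":0.4},
    {"x":-0.0379,"y":0.01365,"z":0,"yaw":0,"grip":0.4},
    {"x":-0.0379,"y":0.01365,"z":0,"yaw":0,"grip":0.4},
    {"x":-0.0179,"y":0.0065,"z":0,"yaw":0,"grip":0.4},
    {"x":0,"y":0,"z":0.01,"yaw":0,"grip":0.4},
    {"x":0,"y":0,"z":0.02,"yaw":0,"grip":0.4},
    {"x":0,"y":0,"z":0.02,"yaw":0,"grip":0.4},
    {"x":0,"y":0,"z":0,"yaw":0,"grip":0.4},
  ],
)

```text
time: 13.62
eef_pos: [0.5602, -0.1618, 0.3311]
tool_rot: [-0.003, 0.778, 0.628, -0.001]
ft_force: [-0.1, 0.1, -0.3]
opening: 0.402
grasp_force: 0.0
```

Call:
move_arm(
  plan=[
    {"x":-0.0015,"y":0.0018,"z":0.01,"yaw":0,"grip":0.4},
    {"x":0,"y":0,"z":0.014,"yaw":0,"grip":0.4},
    {"x":0,"y":0,"z":0.009,"yaw":0,"grip":0.4},
    {"x":0,"y":0,"z":0,"yaw":0,"grip":0.4},
    {"x":0,"y":0,"z":0,"yaw":0,"grip":0.4},
  ],
)

```text
time: 14.25
eef_pos: [0.5623, -0.1656, 0.3015]
tool_rot: [0.0, 0.779, 0.628, 0.0]
ft_force: [0.1, 0.1, -0.1]
opening: 0.397
grasp_force: 0.0
```

```bash
python3 - <<'E'
from h import *
d=save('side','side5.png'); cv2.imwrite('pics/s5.png',cv2.resize(d['frame'][190:310,270:410],(700,600),interpolation=2))
o=bot.get_obs(); print(o['eef_pos'],o['tool_rot'],o['ft_force'])
E
```

```text
[ 0.56236297 -0.16564017  0.30169541] [4.05155848e-04 7.78610589e-01 6.27507212e-01 2.92172428e-04] [-0.74399485 -0.35345441  1.1990293 ]
```

View pics/s5.png

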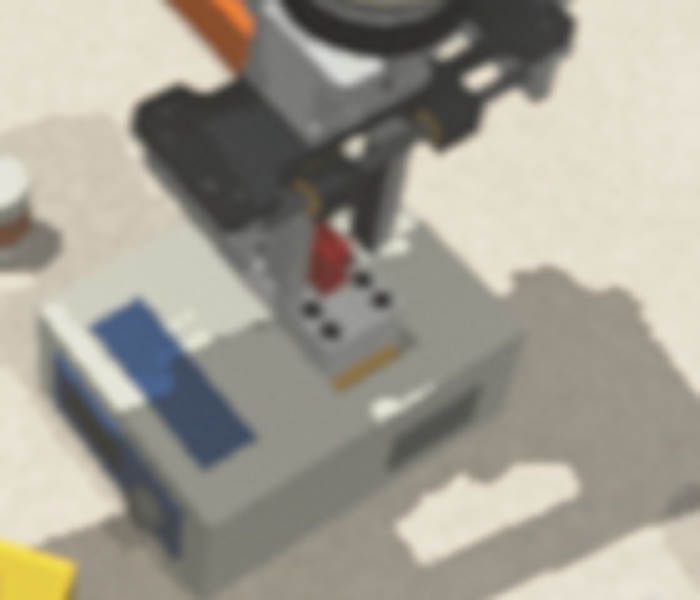

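The handle (red, px 330,260) stands between the open fingers, and the block sits in the well with the brass cheek at its right end (365,370). I'll close on it, then try the first rock.

Call:
move_arm(
  plan=[
    {"x":0.0015,"y":0,"z":0.004,"yaw":0,"grip":0.4},
    {"x":0,"y":0,"z":0,"yaw":0,"grip":0.4},
    {"x":0,"y":0,"z":0,"yaw":0,"grip":0},
    {"x":0,"y":0,"z":0,"yaw":0,"grip":0},
    {"x":0,"y":0,"z":0,"yaw":0,"grip":0},
    {"x":0,"y":0,"z":0,"yaw":0,"grip":0},
    {"x":0,"y":0,"z":0,"yaw":0,"grip":0},
  ],
  newtons=40,
)

```text
time: 15.18
eef_pos: [0.5622, -0.164, 0.2973]
tool_rot: [-0.0, 0.779, 0.628, -0.0]
ft_force: [-3.3, 1.5, 2.5]
opening: 0.148
grasp_force: 40.0
```

Call:
move_arm(
  plan=[
    {"x":-0.001,"y":0,"z":-0.0005,"yaw":0,"grip":0},
    {"x":-0.001,"y":0,"z":-0.0005,"yaw":0,"grip":0},
    {"x":-0.001,"y":0,"z":-0.0005,"yaw":0,"grip":0},
    {"x":-0.001,"y":0,"z":-0.0005,"yaw":0,"grip":0},
    {"x":0,"y":0,"z":0,"yaw":0,"grip":0},
  ],
)

```text
time: 15.8
eef_pos: [0.5619, -0.1662, 0.2974]
tool_rot: [-0.003, 0.778, 0.628, 0.002]
ft_force: [0.8, 6.9, -2.5]
opening: 0.149
grasp_force: 40.0
```

```bash
cat >> h.py <<'E'
def tilt(tag):
    "block's slope along heater y from the depth of its top, side camera"
    ex,ey=np.array([np.cos(-.213),np.sin(-.213)]),np.array([np.sin(.213),np.cos(.213)])
    d=save('side',tag+'.png'); P=cloud(d); hx=(P[...,:2]-[.5625,-.1645])@ex; hy=(P[...,:2]-[.5625,-.1645])@ey; z=P[...,2]
    m=(abs(hx)<20e-3)&(abs(hy)<.036)&(z>.082)&(z<.125)&~((abs(hx)<.018)&(abs(hy)<.017))
    x,y,zz=hx[m],hy[m],z[m]
    for _ in range(6):
        A=np.c_[np.ones_like(x),y]; c=np.linalg.lstsq(A,zz,rcond=None)[0]; k=abs(A@c-zz)<.0025 if _>1 else abs(A@c-zz)<.008; x,y,zz=(x[k],y[k],zz[k]) if k.sum()>30 else (x,y,zz)
    o=bot.get_obs(); print(tag,'n',len(x),'yrange',y.min().round(3),y.max().round(3),'zc %.4f tilt %.1f deg'%(c[0],np.degrees(np.arctan(c[1]))),o['eef_pos'].round(4),o['ft_force'].round(1),o['ft_torque'].round(2))
E
python3 -c "
from h import *
tilt('t1')"
```

```text
t1 n 161 yrange -0.036 0.03 zc 0.0929 tilt 0.9 deg [ 0.562  -0.1662  0.2974] [ 0.6  6.6 -3.3] [ 1.07 -0.04 -0.  ]
```

Call:
move_arm(
  plan=[
    {"x":-0.001,"y":0,"z":-0.001,"yaw":0,"grip":0},
    {"x":-0.001,"y":0,"z":-0.001,"yaw":0,"grip":0},
    {"x":-0.001,"y":0,"z":-0.001,"yaw":0,"grip":0},
    {"x":-0.001,"y":0,"z":-0.001,"yaw":0,"grip":0},
    {"x":0,"y":0,"z":0,"yaw":0,"grip":0},
  ],
)

```text
time: 16.48
eef_pos: [0.5616, -0.1688, 0.298]
tool_rot: [-0.005, 0.778, 0.628, 0.003]
ft_force: [5.2, 9.5, -13.6]
opening: 0.145
grasp_force: 40.0
```

```bash
python3 -c "
from h import *
tilt('t2')"
```

```text
t2 n 147 yrange -0.036 0.027 zc 0.0934 tilt 0.2 deg [ 0.5616 -0.1688  0.298 ] [  5.3   8.5 -13.5] [ 1.99 -1.23 -0.07]
```

Call:
move_arm(
  plan=[
    {"x":-0.001,"y":0,"z":-0.001,"yaw":0,"grip":0},
    {"x":-0.001,"y":0,"z":-0.001,"yaw":0,"grip":0},
    {"x":-0.001,"y":0,"z":-0.001,"yaw":0,"grip":0},
    {"x":-0.001,"y":0,"z":0,"yaw":0,"grip":0},
    {"x":-0.001,"y":0,"z":0,"yaw":0,"grip":0},
    {"x":0,"y":0,"z":0,"yaw":0,"grip":0},
  ],
)

```text
time: 17.27
eef_pos: [0.5607, -0.1734, 0.3]
tool_rot: [-0.006, 0.778, 0.628, 0.003]
ft_force: [6.4, 9.4, -17.1]
opening: 0.146
grasp_force: 40.0
```

```bash
python3 -c "
from h import *
tilt('t3')"
```

```text
t3 n 136 yrange -0.036 0.019 zc 0.0967 tilt 6.0 deg [ 0.5607 -0.1734  0.3001] [  5.8   9.7 -16.5] [ 2.09 -1.43 -0.02]
```

Call:
move_arm(
  plan=[
    {"x":-0.001,"y":0,"z":-0.0005,"yaw":0,"grip":0},
    {"x":0,"y":0,"z":0,"yaw":0,"grip":0},
    {"x":0.0015,"y":0,"z":0,"yaw":0,"grip":0},
    {"x":0.0015,"y":0,"z":0,"yaw":0,"grip":0},
    {"x":0.0015,"y":0,"z":0,"yaw":0,"grip":0},
    {"x":0.0015,"y":0,"z":0,"yaw":0,"grip":0},
    {"x":0.0015,"y":0,"z":-0.0005,"yaw":0,"grip":0},
    {"x":0.0015,"y":0,"z":-0.0005,"yaw":0,"grip":0},
    {"x":0.0015,"y":0,"z":-0.0005,"yaw":0,"grip":0},
    {"x":0.0015,"y":0,"z":-0.0005,"yaw":0,"grip":0},
    {"x":0,"y":0,"z":0,"yaw":0,"grip":0},
  ],
)

```text
time: 18.7
eef_pos: [0.5613, -0.1665, 0.3082]
tool_rot: [-0.001, 0.779, 0.627, -0.001]
ft_force: [-0.7, 6.2, -4.5]
opening: 0.145
grasp_force: 40.0
```

```bash
python3 -c "
from h import *
tilt('t4')"
```

```text
t4 n 153 yrange -0.035 0.029 zc 0.1032 tilt 4.0 deg [ 0.562  -0.1659  0.3104] [-0.6  0.9 -2.9] [-0.02  0.05  0.07]
```

Left end came up about 6–7° and has come free (now +4°, centre about 10 mm up, load just the weight). Next I push the handle to +y so the left lower edge bears on the cheek/wall and the right end rises.

Call:
move_arm(
  plan=[
    {"x":0.001,"y":0,"z":0.001,"yaw":0,"grip":0},
    {"x":0.001,"y":0,"z":0.001,"yaw":0,"grip":0},
    {"x":0.001,"y":0,"z":0.001,"yaw":0,"grip":0},
    {"x":0.001,"y":0,"z":0,"yaw":0,"grip":0},
    {"x":0.001,"y":0,"z":0,"yaw":0,"grip":0},
    {"x":0.001,"y":0,"z":0,"yaw":0,"grip":0},
    {"x":0.001,"y":0,"z":0,"yaw":0,"grip":0},
    {"x":0.001,"y":0,"z":0,"yaw":0,"grip":0},
    {"x":0,"y":0,"z":0,"yaw":0,"grip":0},
  ],
)

```text
time: 19.88
eef_pos: [0.5636, -0.1604, 0.3083]
tool_rot: [0.004, 0.779, 0.627, -0.002]
ft_force: [-5.8, -7.1, 5.5]
opening: 0.143
grasp_force: 40.0
```

```bash
python3 -c "
from h import *
tilt('t5')
d=cv2.imread('pics/t5.png');cv2.imwrite('pics/s6.png',cv2.resize(d[190:310,270:410],(700,600),interpolation=2))"
```

```text
t5 n 124 yrange -0.03 0.036 zc 0.1026 tilt 3.9 deg [ 0.5636 -0.1604  0.3083] [-6.2 -6.6  5.2] [-1.52  1.58  0.05]
```

View pics/s6.png

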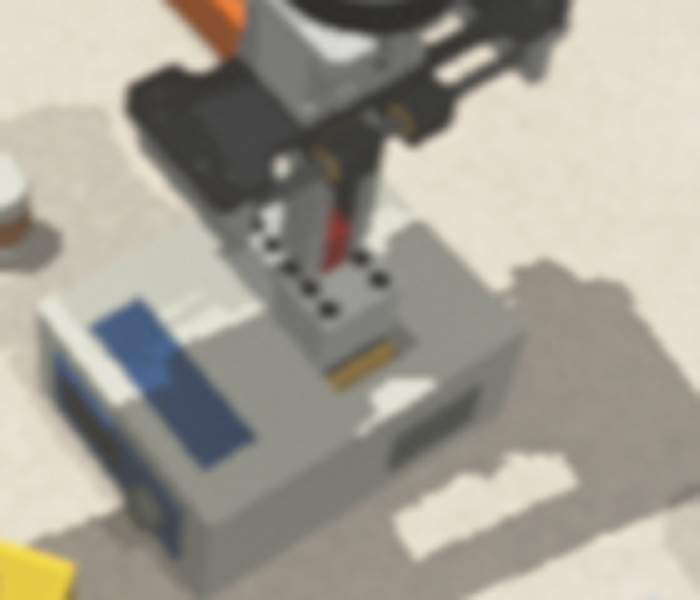

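The block is raised at its left end (upper-left, px 265,215), the right end still low near the cheek (365,365), and the lateral force is building. Continue to +y.

Call:
move_arm(
  plan=[
    {"x":0.001,"y":0,"z":0,"yaw":0,"grip":0},
    {"x":0.001,"y":0,"z":0,"yaw":0,"grip":0},
    {"x":0.001,"y":0,"z":0,"yaw":0,"grip":0},
    {"x":0.001,"y":0,"z":0,"yaw":0,"grip":0},
    {"x":0.001,"y":0,"z":0,"yaw":0,"grip":0},
    {"x":0.001,"y":0,"z":0,"yaw":0,"grip":0},
    {"x":0,"y":0,"z":0,"yaw":0,"grip":0},
  ],
)

```text
time: 20.8
eef_pos: [0.5648, -0.1549, 0.3086]
tool_rot: [0.004, 0.779, 0.627, -0.002]
ft_force: [-6.7, -7.1, 5.0]
opening: 0.148
grasp_force: 40.0
```

```bash
sed -i 's/hy=(P/dy=(bot.get_obs()["eef_pos"][:2]-[.5622,-.164])@ey; hy=-dy+(P/' h.py; python3 -c "
from h import *
tilt('t6')"
```

```text
t6 n 154 yrange -0.035 0.033 zc 0.1034 tilt 2.9 deg [ 0.5648 -0.1549  0.3086] [-7.4 -7.8  6. ] [-1.79  1.74  0.01]
```

Call:
move_arm(
  plan=[
    {"x":0.001,"y":0,"z":0,"yaw":0,"grip":0},
    {"x":0.001,"y":0,"z":0,"yaw":0,"grip":0},
    {"x":0.001,"y":0,"z":0,"yaw":0,"grip":0},
    {"x":0.001,"y":0,"z":0,"yaw":0,"grip":0},
    {"x":0.001,"y":0,"z":0,"yaw":0,"grip":0},
    {"x":0.001,"y":0,"z":0,"yaw":0,"grip":0},
    {"x":0,"y":0,"z":0,"yaw":0,"grip":0},
  ],
)

```text
time: 21.72
eef_pos: [0.5656, -0.1511, 0.3094]
tool_rot: [0.006, 0.78, 0.626, -0.005]
ft_force: [-9.4, -13.5, 7.5]
opening: 0.146
grasp_force: 40.0
```

```bash
python3 -c "
from h import *
tilt('t7')
d=cv2.imread('pics/t7.png');cv2.imwrite('pics/s7.png',cv2.resize(d[190:310,270:410],(700,600),interpolation=2))"
```

```text
t7 n 161 yrange -0.036 0.033 zc 0.1043 tilt 1.5 deg [ 0.5656 -0.1511  0.3095] [-10.3 -14.    6.4] [-3.14  2.26 -0.  ]
```

View pics/s7.png

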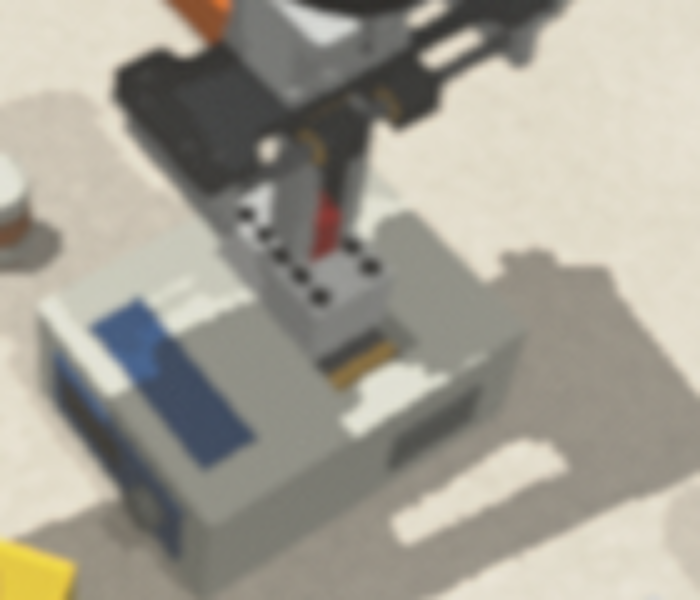

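The block has shifted left against the well's left side (gap at right, px 350,355) and is starting to turn. Continue.

Call:
move_arm(
  plan=[
    {"x":0.001,"y":0,"z":0,"yaw":0,"grip":0},
    {"x":0.001,"y":0,"z":0,"yaw":0,"grip":0},
    {"x":0.001,"y":0,"z":0,"yaw":0,"grip":0},
    {"x":0.001,"y":0,"z":0,"yaw":0,"grip":0},
    {"x":0.001,"y":0,"z":0,"yaw":0,"grip":0},
    {"x":0.001,"y":0,"z":0,"yaw":0,"grip":0},
    {"x":0.001,"y":0,"z":0,"yaw":0,"grip":0},
    {"x":0.001,"y":0,"z":0,"yaw":0,"grip":0},
    {"x":0,"y":0,"z":0,"yaw":0,"grip":0},
  ],
)

```text
time: 22.9
eef_pos: [0.567, -0.1444, 0.3109]
tool_rot: [0.008, 0.78, 0.626, -0.006]
ft_force: [-11.7, -18.0, 11.3]
opening: 0.145
grasp_force: 40.0
```

```bash
python3 -c "
from h import *
tilt('t8')"
```

```text
t8 n 151 yrange -0.036 0.03 zc 0.1054 tilt -3.5 deg [ 0.567  -0.1444  0.3109] [-11.9 -17.6  11.9] [-3.7   2.81  0.03]
```

Call:
move_arm(
  plan=[
    {"x":0.001,"y":0,"z":0,"yaw":0,"grip":0},
    {"x":0.001,"y":0,"z":0,"yaw":0,"grip":0},
    {"x":0.001,"y":0,"z":0,"yaw":0,"grip":0},
    {"x":0.001,"y":0,"z":0,"yaw":0,"grip":0},
    {"x":0.001,"y":0,"z":0,"yaw":0,"grip":0},
    {"x":0,"y":0,"z":0,"yaw":0,"grip":0},
  ],
)

```text
time: 23.7
eef_pos: [0.568, -0.1394, 0.3118]
tool_rot: [0.008, 0.78, 0.626, -0.005]
ft_force: [-12.5, -16.6, 14.6]
opening: 0.147
grasp_force: 40.0
```

```bash
python3 -c "
from h import *
tilt('t9')"
```

```text
t9 n 131 yrange -0.036 0.026 zc 0.1055 tilt -8.4 deg [ 0.568  -0.1394  0.3118] [-12.9 -16.   14.1] [-3.46  3.02  0.04]
```

Right end is now about 8° up. Next, back to -y so the right end's wall contact levels the block, keeping its height.

Call:
move_arm(
  plan=[
    {"x":-0.002,"y":0,"z":-0.001,"yaw":0,"grip":0},
    {"x":-0.002,"y":0,"z":-0.001,"yaw":0,"grip":0},
    {"x":-0.002,"y":0,"z":-0.001,"yaw":0,"grip":0},
    {"x":-0.002,"y":0,"z":-0.001,"yaw":0,"grip":0},
    {"x":-0.002,"y":0,"z":-0.001,"yaw":0,"grip":0},
    {"x":-0.002,"y":0,"z":-0.001,"yaw":0,"grip":0},
    {"x":-0.002,"y":0,"z":0,"yaw":0,"grip":0},
    {"x":-0.002,"y":0,"z":0,"yaw":0,"grip":0},
    {"x":-0.002,"y":0,"z":0,"yaw":0,"grip":0},
    {"x":-0.002,"y":0,"z":0,"yaw":0,"grip":0},
    {"x":-0.002,"y":0,"z":0,"yaw":0,"grip":0},
    {"x":-0.002,"y":0,"z":0,"yaw":0,"grip":0},
    {"x":0,"y":0,"z":0,"yaw":0,"grip":0},
  ],
)

```text
time: 25.38
eef_pos: [0.5638, -0.1577, 0.3112]
tool_rot: [-0.0, 0.779, 0.627, -0.001]
ft_force: [-0.6, 0.1, -4.1]
opening: 0.146
grasp_force: 40.0
```

```bash
python3 -c "
from h import *
tilt('t10')"
```

```text
t10 n 157 yrange -0.036 0.029 zc 0.1063 tilt -4.8 deg [ 0.5638 -0.1576  0.311 ] [-1.  -0.4 -4.6] [-0.02  0.13 -0.  ]
```

Call:
move_arm(
  plan=[
    {"x":-0.002,"y":0,"z":0,"yaw":0,"grip":0},
    {"x":-0.002,"y":0,"z":0,"yaw":0,"grip":0},
    {"x":-0.002,"y":0,"z":0,"yaw":0,"grip":0},
    {"x":-0.002,"y":0,"z":0,"yaw":0,"grip":0},
    {"x":-0.002,"y":0,"z":0,"yaw":0,"grip":0},
    {"x":-0.002,"y":0,"z":0,"yaw":0,"grip":0},
    {"x":-0.002,"y":0,"z":0,"yaw":0,"grip":0},
    {"x":0,"y":0,"z":0,"yaw":0,"grip":0},
  ],
)

```text
time: 26.42
eef_pos: [0.5614, -0.1691, 0.3121]
tool_rot: [-0.002, 0.778, 0.628, 0.002]
ft_force: [1.2, 7.0, -1.5]
opening: 0.142
grasp_force: 40.0
```

```bash
python3 -c "
from h import *
tilt('t11')"
```

```text
t11 n 166 yrange -0.036 0.032 zc 0.1075 tilt -4.1 deg [ 0.5614 -0.1691  0.3121] [ 1.4  7.2 -1.4] [ 1.51 -0.08  0.01]
```

Wall contact on the right begins; push on to level it.

Call:
move_arm(
  plan=[
    {"x":-0.0015,"y":0,"z":0,"yaw":0,"grip":0},
    {"x":-0.0015,"y":0,"z":0,"yaw":0,"grip":0},
    {"x":-0.0015,"y":0,"z":0,"yaw":0,"grip":0},
    {"x":-0.0015,"y":0,"z":0,"yaw":0,"grip":0},
    {"x":-0.0015,"y":0,"z":0,"yaw":0,"grip":0},
    {"x":0,"y":0,"z":0,"yaw":0,"grip":0},
  ],
)

```text
time: 27.22
eef_pos: [0.5602, -0.1744, 0.3136]
tool_rot: [-0.003, 0.778, 0.629, 0.005]
ft_force: [0.6, 13.9, 4.1]
opening: 0.148
grasp_force: 40.0
```

```bash
python3 -c "
from h import *
tilt('t12')"
```

```text
t12 n 167 yrange -0.036 0.032 zc 0.1090 tilt -1.0 deg [ 0.5602 -0.1744  0.3136] [ 2.2 13.3  4.5] [ 2.92  0.01 -0.05]
```

Call:
move_arm(
  plan=[
    {"x":0.002,"y":0,"z":0,"yaw":0,"grip":0},
    {"x":0.002,"y":0,"z":0,"yaw":0,"grip":0},
    {"x":0.002,"y":0,"z":-0.001,"yaw":0,"grip":0},
    {"x":0.002,"y":0,"z":-0.003,"yaw":0,"grip":0},
    {"x":0.002,"y":0,"z":-0.004,"yaw":0,"grip":0},
    {"x":0.002,"y":0,"z":-0.004,"yaw":0,"grip":0},
    {"x":0.002,"y":0,"z":-0.004,"yaw":0,"grip":0},
    {"x":0,"y":0,"z":-0.004,"yaw":0,"grip":0},
    {"x":0,"y":0,"z":-0.004,"yaw":0,"grip":0},
    {"x":0,"y":0,"z":0,"yaw":0,"grip":0},
    {"x":0,"y":0,"z":0,"yaw":0,"grip":0},
    {"x":0,"y":0,"z":0,"yaw":0,"grip":0},
  ],
)

```text
time: 28.78
eef_pos: [0.5624, -0.1646, 0.3354]
tool_rot: [-0.0, 0.779, 0.628, -0.0]
ft_force: [0.1, 0.2, -3.6]
opening: 0.148
grasp_force: 40.0
```

```bash
sed -i 's/z<.125/z<.145/' h.py; python3 -c "
from h import *
tilt('t13')
show('side',['block_bottom','block_handle','cover_ridge','jar','block']); show('top',['block_bottom'])
d=cv2.imread('pics/t13.png');cv2.imwrite('pics/s8.png',cv2.resize(d[160:310,200:410],(800,571),interpolation=2))"
```

```text
t13 n 172 yrange -0.036 0.032 zc 0.1306 tilt -2.4 deg [ 0.5624 -0.1646  0.3354] [ 0.3  0.2 -3.9] [-0.07  0.06  0.02]
side block_bottom [([0.5643, -0.1646, 0.0908], 0.64), ([0.5166, 0.1587, -0.0005], 0.29)]
side block_handle [([0.5645, -0.1643, 0.142], 0.69), ([0.516, 0.1573, -0.0007], 0.19)]
side cover_ridge [([0.3302, -0.1633, 0.0741], 0.6), ([0.5174, 0.1568, 0.0719], 0.56)]
side jar [([0.518, 0.0059, 0.0043], 0.88)]
side block [([0.5629, -0.1711, 0.093], 0.62), ([0.6356, -0.3914, -0.0008], 0.31)]
top block_bottom [([0.5645, -0.1608, 0.049], 0.81)]
```

View pics/s8.png

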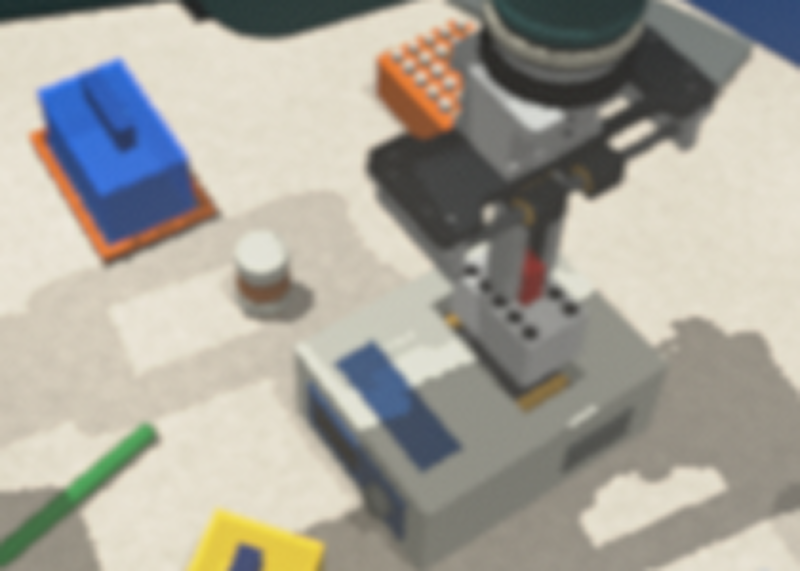

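The cover stands in the orange tray (px 115,150). The block hangs level over the well (520,320) with its underside about 15 mm above the heater's top, and the wrist load is just its weight. Handing in.

```bash
python3 -c "
from h import *
print(bot.sign_off())"
```

```text
the job is handed in; nothing more can be done
None
```

I handed the job in (no verdict came back): the cover is let go in the tray's pocket, the block was rocked about 6° left end up, then about 8° right end up, and it is held about 15 mm above the heater's top over the well, tilted about 2°.

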